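# Fetch the cracked race out of the hold pen

### The arm

A 6-joint arm with a two-finger parallel gripper is mounted at the origin on the work surface. World frame = base frame: x ahead of the robot, y to its left, z up, the work surface at z = 0. Lengths are in m, angles in rad, forces in N, time in s.
With the tool pointing down it reaches from about 0.3 to 0.875 m from the base axis. Payload 6.4 kg.
Tool frame: the origin (TCP) lies midway between the tips of the shut fingers; the grasp point (between the pads) lies 19 mm behind it; z points along the fingers, y is the line along which they close (so a half turn about z gives the same grasp; the last joint's range is limited). The gripper opens to 85 mm and grips with 20 to 120 N. Pads are 22 mm wide; open, the fingers measure 114 mm over their backs; the gripper's body (76 mm by 85 mm) begins 54 mm behind the grasp point. The pads swing forward as they close: fully open they stand 13 mm farther back than shut.
Start: joints at [1.036, 0.181, 1.607, -0, 1.354, -0.206], TCP at [0.186, 0.544, 0.231] pointing down, gripper open.
Joint ranges: [-2.99, 2.99], [-0.89, 2.07], [0.3, 2.58], [-1.14, 4.28], [0, 2.63], [-3.12, 3.12]. Speed limits (rad/s): [2.57, 2.57, 3.01, 3.14, 3.14, 3.14].

### API

Orientations are given as a unit quaternion [w, x, y, z].
In Python, from bench import status, camera, ctrl gives the robot as it stands. The module is installed in compiled form; this text tells all that it offers.
- The arm moves only by the shell command python3 -m handwheel 'ROWS'. ROWS is JSON, a list that holds one entry, the list of rows, each a list of 7 numbers: the opening, from -1 (shut) to 1 (fully open), then the shift along the tool's x, y, z in cm, then the turn, a rotation vector about the tool's x, y, z in degrees. A call has 1 to 10 rows; each row is the pose to reach, as a shift and turn from the pose commanded when the call began, along the tool's axes at that moment; what a row does not reach only later rows make up. A row lasts 1/8 s, in which the tool goes at most 62.5 mm and 10.7 degrees, less where a joint would pass 70% of its speed; a pose out of reach is approached as far as the arm can. A call with a gripper value outside its range is refused whole. The fingers move at their own pace and stop on an object; the grip force is fixed at half the most. Time passes only in rows, so rows that repeat a pose let the fingers close. It gives the time, the measured TCP pose, the force, the opening and the grip force at its end, in the units of the state.
- status.get_obs(): the state, without advancing time (a new reading comes with each control period).
- camera(name): name is "scene" or "top"; returns a dict with "frame" (480x640x3 uint8, blue, green, red), "depth" (480x640 float32, m along the optical axis (not along the pixel's ray), 0 where there is no reading), "fx", "fy", "cx", "cy" (pixels), "extrinsics" (4x4, takes a point from camera to world coordinates). Camera axes: x right, y down, z forward; pixel columns grow to the right and rows downward; lengths in m; the calibration is good to about 2 mm. A picture is of the moment at which its call begins.
- ctrl.hand_in(): hands the job in; it is judged then, once.
The state is a dict: "time_s": time; "q": joint angles; "dq": joint speeds; "joint_efforts": joint torques, N m; "eef_pos": TCP position; "eef_rot": TCP orientation; "wrist_force": force on the tool from outside, world axes, zero at the start; "torque": the same for the moment, N m; "opening": opening from 0.0 (shut) to 1.0 (fully open); "grasp_force": force on a finger pad.
Only numpy, scipy, OpenCV 4.12 (cv2) and the standard library are available. Lean on these libraries where they do the work, as an engineer would, in place of code of your own. Each camera call takes 0.05 s, during which the arm holds its last target. There are 200 camera calls.

### The job

A cracked bearing race has got into the hold pen, boxed in behind the aluminium sleeve and the orange seal carrier. First stand the sleeve and the carrier upright in the low side tray, then, while both wait there, put the race into the galvanised tilting bin, and finally stand the sleeve and the carrier back in the pen, each upright on the very spot where it was before. Keep the sleeve and carrier from falling over, do not tip the bin, and leave the rusty thrust bearing where it lies.

Things in the scene. Friction and masses are not known exactly. Their poses are not given: they have to be found in the camera images.
- race: Cracked steel bearing race: a flat ring, 58 mm outside, 38 mm bore, 18 mm high, 140 to 260 g, with a dark crack line; lies flat on the pen floor behind the sleeve and the carrier. Origin: centre of its underside, z up.
- sleeve: Scuffed aluminium sleeve: a plain upright tube, 40 mm outside, 80 mm high, about 120 g, standing in the pen towards its open side, to the left or right. Origin: centre of its underside, z along the tube.
- seal_carrier: Orange plastic seal carrier: an upright tube 34 mm outside with a foot flange 44 mm across and 10 mm high, 66 mm high in all, about 60 g, standing in the pen beside the sleeve. Origin: centre of its underside, z along the tube.
- pen: Hold pen: fixed grey sheet-metal tray, 180 (x) by 122 mm (y), floor 4 mm thick, walls 5 mm thick, 24 mm high on both y sides and the +x end; -x end open. Race starts near x = 20, y = 0 mm; sleeve and carrier near x = -28, y = 27 or -27 mm (either way round): fingers reach the race only along x, once both are gone. Origin: centre of its underside, z up.
- side_tray: Side tray: fixed low wooden tray with black rubber floor, 140 (x) by 170 mm (y), rim 4 mm thick and 12 mm high, standing surface 5 mm above the bench. Empty at the start; room for sleeve and carrier side by side along y. Origin: centre of its underside, z up.
- bin: Galvanised open tub hinged on a pivot rod (along its y), resting level on a stop by its own weight (1.2 kg); tips only if pushed hard. Origin: on the rod axis, 22 mm above the bench, z up. Inner floor 10 mm above the origin, centred at x = 30, y = 0 mm, 140 by 140 mm; rim 63 mm above the origin, -x wall leaning outwards. Its stand is fixed.
- thrust_bearing: Rusty thrust bearing lying flat on the bench, 48 mm across, 18 mm high, 150 g; to be left alone. Origin: centre of its underside, z up.
There are look-alikes about, which are no part of the job. There is more than one size of the seal_carrier; the job needs the larger.

How it is judged:
On the way, in this order (a step that is already met when the one before it is completed fails the run):
1. sleeve and seal carrier both stand upright, released, in the side tray (x of sleeve in the frame of side_tray between -0.066 and 0.066 m and y of sleeve in the frame of side_tray between -0.081 and 0.081 m and z of sleeve in the frame of side_tray between 0 and 0.01 m and x of seal_carrier in the frame of side_tray between -0.066 and 0.066 m and y of seal_carrier in the frame of side_tray between -0.081 and 0.081 m and z of seal_carrier in the frame of side_tray between 0 and 0.01 m and angle between each of sleeve, seal_carrier's own z axis and vertical below 0.15 rad and contact force between the fingers and sleeve below 0.3 N and contact force between the fingers and seal_carrier below 0.3 N), for 0.2 s.
2. the race lies in the bin while sleeve and carrier still stand in the side tray (x of sleeve in the frame of side_tray between -0.066 and 0.066 m and y of sleeve in the frame of side_tray between -0.081 and 0.081 m and z of sleeve in the frame of side_tray between 0 and 0.01 m and x of seal_carrier in the frame of side_tray between -0.066 and 0.066 m and y of seal_carrier in the frame of side_tray between -0.081 and 0.081 m and z of seal_carrier in the frame of side_tray between 0 and 0.01 m and angle between each of sleeve, seal_carrier's own z axis and vertical below 0.15 rad and x of race in the frame of bin between -0.05 and 0.1 m and y of race in the frame of bin between -0.07 and 0.07 m and z of race in the frame of bin between 0.004 and 0.05 m and contact force between the fingers and race below 0.3 N), for 0.2 s.
At the end, for the whole second after the job is handed in: The race is inside the bin (below its rim); sleeve and seal carrier stand upright (within 0.15 rad) in the pen, each within 15 mm of the spot where it started; everything released and at rest (x of race in the frame of bin between -0.05 and 0.1 m and y of race in the frame of bin between -0.07 and 0.07 m and z of race in the frame of bin between 0.004 and 0.05 m and contact force between the fingers and race below 0.3 N and distance of each of sleeve, seal_carrier from where it was at the start of the episode below 0.015 m and angle between each of sleeve, seal_carrier's own z axis and vertical below 0.15 rad and contact force between the fingers and sleeve below 0.3 N and contact force between the fingers and seal_carrier below 0.3 N and linear speed of each of sleeve, seal_carrier, race below 0.02 m/s); the robot touches nothing.
It fails at once if the sleeve or the seal carrier fell over (tilted more than 1 rad) (angle between any of sleeve, seal_carrier's own z axis and vertical above 1 rad).
It fails at once if the bin was tipped by more than 0.35 rad (angle between bin's own z axis and vertical above 0.35 rad).
It fails at once if the thrust bearing was moved by more than 20 mm (distance of thrust_bearing from where it was at the start of the episode above 0.02 m).
It also fails if it takes over 134 s, if anything falls off the work surface, if the arm or the gripper's body presses on something with over 40 N, if the wrist force passes 120 N, or if a joint passes its speed limit or range.

## Working session

There is one attempt and no reset: what is moved stays moved. The work goes in short steps, Python scripts to look and compute and a shell command to move; the robot and the scene stay as the last step left them, time stands still between calls to the robot, and variables do not carry over. Pictures are saved under pics/ and viewed, at most 14 in all, crops included, and the job is handed in when it is done.

```bash
mkdir -p pics; cat > h.py <<'E'
import numpy as np, cv2
from bench import status, camera, ctrl
def grab(n):
    c=camera(n); np.savez(''+n+'.npz',**{k:np.array(v) for k,v in c.items()}); return c
def ray(c,u,v,z):
    E=np.array(c['extrinsics']); d=E[:3,:3]@np.array([(u-c['cx'])/c['fx'],(v-c['cy'])/c['fy'],1]); o=E[:3,3]
    return o+d*(z-o[2])/d[2]
def cloud(c):
    E=np.array(c['extrinsics']); D=np.array(c['depth']); v,u=np.mgrid[:480,:640]
    P=np.stack([(u-c['cx'])/c['fx']*D,(v-c['cy'])/c['fy']*D,D],-1)
    return P@E[:3,:3].T+E[:3,3]
def load(n): return dict(np.load(''+n+'.npz'))
E
python3 - <<'E'
from h import *
for n in('scene','top'):
    c=grab(n); cv2.imwrite(f'pics/{n}1.png',c['frame']); print(n,c['fx'],c['cx'],c['cy'],np.array(c['extrinsics']).round(3).tolist())
print(status.get_obs())
E
```

```text
scene 555.6421329507484 320.91112281893896 242.725566157053 [[0.888, 0.316, -0.335, 0.805], [0.46, -0.584, 0.669, -0.706], [0.016, -0.748, -0.663, 0.738], [0.0, 0.0, 0.0, 1.0]]
top 472.97986624219453 310.9994077329217 241.2704835583407 [[-0.005, -0.991, 0.136, 0.345], [-1.0, 0.006, 0.004, -0.019], [-0.004, -0.136, -0.991, 0.978], [0.0, 0.0, 0.0, 1.0]]
{'time_s': 0.1, 'q': array([ 1.03569826e+00,  1.81431789e-01,  1.60793316e+00,  3.58063052e-05,
        1.35382259e+00, -2.06291665e-01]), 'dq': array([ 0.00216715, -0.00190216, -0.00090093, -0.00058385,  0.0036733 ,
       -0.00153379]), 'joint_efforts': array([-4.41863212e-04, -4.45881236e+01, -3.52237558e+01, -2.46428854e-04,
        4.10334455e-03, -7.93781851e-05]), 'eef_pos': array([0.1853773 , 0.54375828, 0.23048176]), 'eef_rot': array([-3.05177912e-04,  1.63667373e-01,  9.86515258e-01, -7.36946684e-04]), 'wrist_force': array([-0.09180031, -0.04624052,  0.14579082]), 'torque': array([ 0.0372448 , -0.0465405 ,  0.02420877]), 'grasp_force': 0.0, 'opening': 1.0023228863835045}
```

View pics/scene1.png

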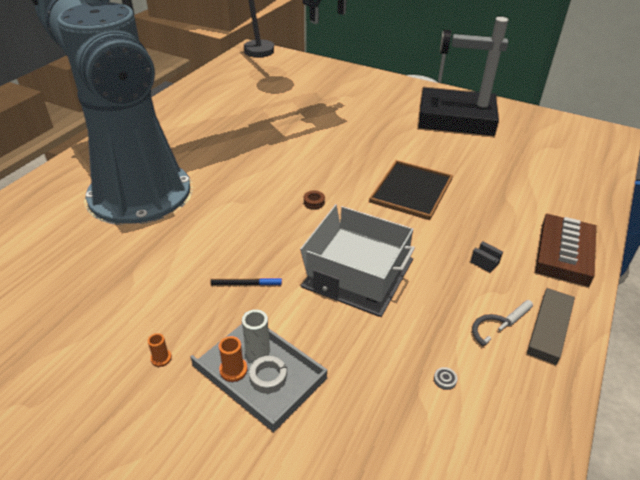

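View pics/top1.png

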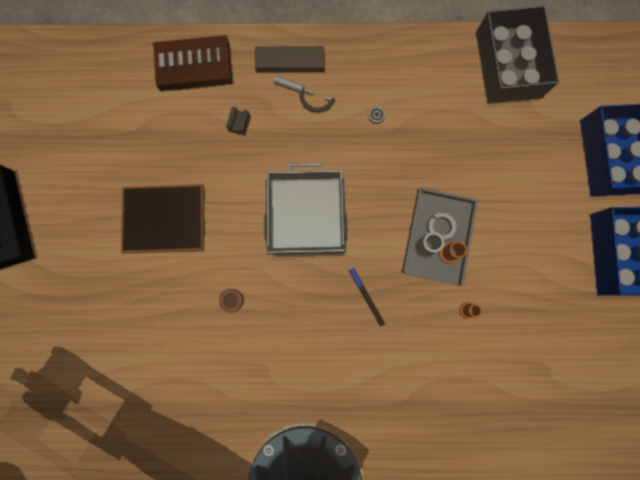

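The scene view shows the pen with the race at (268,373), sleeve (256,333) and larger carrier (232,358). The smaller carrier is outside at (158,348), the bin at (358,255) and the side tray at (412,188). In the top view: pen (440,237), sleeve top (433,242), carrier (455,251), bin (306,212), tray (163,218), thrust bearing (231,300).

```bash
python3 - <<'E'
from h import *
c=load('top'); f=c['frame']; hsv=cv2.cvtColor(f,cv2.COLOR_BGR2HSV); P=cloud(c)
def fit(name,mask,z):
    n,l,s,ce=cv2.connectedComponentsWithStats(mask.astype(np.uint8)); i=1+s[1:,4].argmax()
    m=l==i; cnt=max(cv2.findContours(m.astype(np.uint8),0,2)[0],key=len)
    W=np.array([ray(c,*p[0],z)[:2] for p in cnt]).astype(np.float32)
    r=cv2.minAreaRect(W); e=cv2.minEnclosingCircle(W); print(name,s[i,4],'rect',np.round(r[0],4),np.round(r[1],4),round(r[2],1),'circ',np.round(e[0],4),round(e[1],4))
v,u=np.mgrid[:480,:640]
pen=(u>395)&(u<482)&(v>185)&(v<290)
Z=P[...,2]
fit('sleevetop',pen&(Z>0.076),0.084)
fit('carriertop',pen&(Z>0.058)&(Z<.076)&(hsv[...,1]>150),0.070)
# cloud-based in pen
for nm,m in(('sl',pen&(Z>.076)),('ca',pen&(Z>.06)&(Z<.075)),('race',pen&(Z>.017)&(Z<.0235)&(hsv[...,2]>120)),):
    Q=P[m]; print(nm,len(Q),Q.mean(0).round(4),Q.min(0).round(4),Q.max(0).round(4))
fit('pen',pen&(hsv[...,1]<60),0.024)
t=(u>110)&(u<215)&(v>175)&(v<262)
fit('tray',t&(hsv[...,2]<90),0.012)
b=(u>255)&(u<355)&(v>165)&(v<262)
fit('binrim',b&(Z>0.07),0.085); 
fit('bin floor',b&(Z<.045)&(Z>.025)&(hsv[...,2]>130),0.032)
print('corners pen',[ray(c,*p,.024)[:2].round(4) for p in((420,190),(476,200),(463,285),(403,272))])
s=load('scene');P2=cloud(s);Z2=P2[...,2]
for nm,(x,y,w),zr in(('sl',(433,242,0),(.076,.09)),):
    pass
h2=cv2.cvtColor(s['frame'],cv2.COLOR_BGR2HSV);v,u=np.mgrid[:480,:640]
pen=(u>190)&(u<330)&(v>300)&(v<425)
for nm,m in(('sl',pen&(Z2>.078)),('ca',pen&(Z2>.064)&(Z2<.075)&(h2[...,1]>150)),('race',pen&(Z2>.018)&(Z2<.0245)&(h2[...,2]>130))):
    Q=P2[m];print('scene',nm,len(Q),Q.mean(0).round(4),Q.min(0).round(4),Q.max(0).round(4))
a=np.concatenate([f[185:295,390:490],f[185:295,390:490][:, :0]],1)
big=cv2.resize(a,None,fx=5,fy=5,interpolation=2)
cv2.imwrite('pics/pen2.png',big)
E
```

```text
sleevetop 174 rect [ 0.4651 -0.2473] [0.0386 0.0399] 43.9 circ [ 0.4651 -0.2469] 0.0207
carriertop 137 rect [ 0.4511 -0.2975] [0.0348 0.0311] 89.7 circ [ 0.4519 -0.2966] 0.0184
sl 202 [ 0.4484 -0.2163  0.2064] [ 0.3446 -0.2679  0.0764] [ 0.4852 -0.0192  0.9779]
ca 216 [ 0.4566 -0.2802  0.0677] [ 0.4355 -0.3151  0.0602] [ 0.4805 -0.2282  0.0749]
race 220 [ 0.5084 -0.2888  0.0209] [ 0.4523 -0.3539  0.0171] [ 0.562  -0.2572  0.0235]
pen 4462 rect [ 0.4863 -0.2786] [0.1214 0.18  ] 77.4 circ [ 0.4861 -0.2792] 0.1062
tray 4857 rect [0.5285 0.295 ] [0.1323 0.1606] 1.7 circ [0.5289 0.2942] 0.1027
binrim 588 rect [ 0.5377 -0.0028] [0.1575 0.1457] 0.9 circ [ 0.5321 -0.0029] 0.1019
bin floor 4426 rect [ 0.5333 -0.0049] [0.1383 0.1362] 0.9 circ [ 0.5335 -0.0049] 0.0946
corners pen [array([ 0.5816, -0.2412]), array([ 0.5598, -0.3556]), array([ 0.3856, -0.3203]), array([ 0.4124, -0.2008])]
scene sl 357 [ 0.5439 -0.3565  0.2333] [ 0.4466 -0.7058  0.078 ] [ 0.8049 -0.2324  0.7375]
scene ca 192 [ 0.4543 -0.3031  0.0688] [ 0.437  -0.3196  0.064 ] [ 0.4696 -0.2868  0.073 ]
scene race 851 [ 0.5142 -0.2933  0.0228] [ 0.3886 -0.3583  0.0184] [ 0.5874 -0.2162  0.0245]
```

View pics/pen2.png

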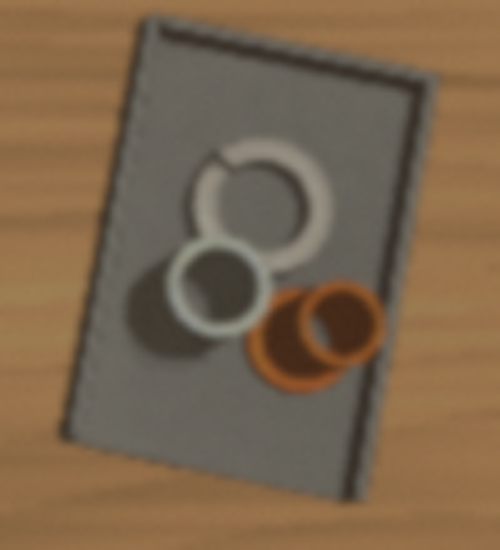

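The crop shows the pen yawed by about -13°, with its open end toward the robot. The sleeve is on the +y side (top at crop 218,285), the carrier on the -y side (foot about 300,340) and the race centre at crop (262,205). The pen geometry agrees with the fits: sleeve (.465,-.247), carrier (.452,-.299).

```bash
cat > go.py <<'E'
import sys; from h import *
from scipy.spatial.transform import Rotation as R
x,y,z,yaw=map(float,sys.argv[1:5])   # yaw of tool y in world, deg
o=status.get_obs(); q=o['eef_rot']; A=R.from_quat([q[1],q[2],q[3],q[0]]).as_matrix()
a=np.radians(yaw); Y=np.array([np.cos(a),np.sin(a),0]); Zt=np.array([0,0,-1.]); B=np.c_[np.cross(Y,Zt),Y,Zt]
print('shift cm',(A.T@(np.array([x,y,z])-o['eef_pos'])*100).round(2),'turn',np.degrees(R.from_matrix(A.T@B).as_rotvec()).round(2),'t',round(o['time_s'],2))
E
python3 go.py .465 -.247 .20 -12.7
python3 -c "
from h import *
print(ray(load('top'),442.4,226,.022))"
```

```text
shift cm [-52.   -65.81   3.13] turn [-9.000e-02  5.000e-02  8.386e+01] t 0.1
[ 0.50627856 -0.28474254  0.022     ]
```

```bash
python3 -m handwheel '[[[1,-26,-33,1.5,0,0,42],[1,-26,-33,1.5,0,0,42],[1,-26,-33,1.5,0,0,42],[1,-26,-33,1.5,0,0,42],[1,-26,-33,1.5,0,0,42],[1,-52,-65.8,3.1,0,0,83.9],[1,-52,-65.8,3.1,0,0,83.9],[1,-52,-65.8,3.1,0,0,83.9],[1,-52,-65.8,3.1,0,0,83.9],[1,-52,-65.8,3.1,0,0,83.9]]]'; python3 go.py .465 -.247 .20 -12.7
```

```text
time_s: 1.35
eef_pos: [0.394, -0.0468, 0.2084]
eef_rot: [0.0, 0.782, 0.623, 0.0]
wrist_force: [0.9, -0.1, -0.3]
opening: 0.998
grasp_force: 0.0
shift cm [-17.93  11.39   0.84] turn [ 0.05 -0.01 -0.19] t 1.35
```

```bash
python3 -m handwheel '[[[1,-17.9,11.4,0.8,0,0,0],[1,-17.9,11.4,0.8,0,0,0],[1,-17.9,11.4,0.8,0,0,0],[1,-17.9,11.4,0.8,0,0,0],[1,-17.9,11.4,0.8,0,0,0],[1,-17.9,11.4,0.8,0,0,0],[1,-17.9,11.4,0.8,0,0,0]]]'; python3 go.py .465 -.247 .035 -12.7
```

```text
time_s: 2.22
eef_pos: [0.4653, -0.2431, 0.2004]
eef_rot: [-0.0, 0.781, 0.625, 0.0]
wrist_force: [0.0, -0.3, 0.0]
opening: 0.999
grasp_force: 0.0
shift cm [-0.39  0.07 16.54] turn [-0.01 -0.01  0.04] t 2.23
```

```bash
python3 -m handwheel '[[[1,-0.3,0,5,0,0,0],[1,-0.3,0,9,0,0,0],[1,-0.3,0,13,0,0,0],[1,-0.3,0,15,0,0,0],[1,-0.3,0,16.5,0,0,0],[1,-0.3,0,16.5,0,0,0],[1,-0.3,0,16.5,0,0,0]]]'; python3 go.py .465 -.247 .035 -12.7
python3 - <<'E'
from h import *
a=grab('top')['frame'];b=grab('scene')['frame']
A=cv2.resize(a[170:300,380:500],(480,520),interpolation=2);B=cv2.resize(b[220:420,150:350],(520,520),interpolation=2)
cv2.imwrite('pics/3.png',cv2.resize(np.hstack([A,B]),(780,400)))
E
```

```text
time_s: 3.1
eef_pos: [0.4656, -0.2477, 0.0365]
eef_rot: [0.001, 0.781, 0.624, 0.0]
wrist_force: [0.4, 0.1, 1.0]
opening: 1.003
grasp_force: 0.0
shift cm [ 0.06 -0.07  0.14] turn [ 0.09  0.05 -0.02] t 3.1
```

View pics/3.png

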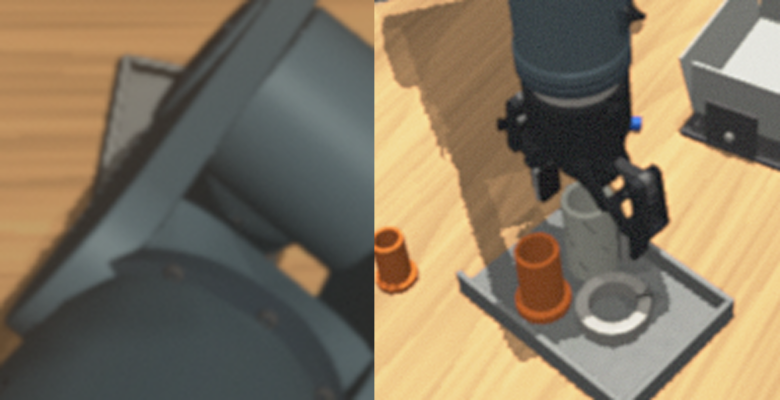

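The scene view (right half) shows the open fingers straddling the sleeve along the pen's x, near (590,200), with the carrier clear at (540,280). The arm blocks the top view. I'll close the gripper.

```bash
python3 -m handwheel '[[[-1,0,0,0,0,0,0],[-1,0,0,0,0,0,0],[-1,0,0,0,0,0,0],[-1,0,0,0,0,0,0],[-1,0,0,0,0,0,0],[-1,0,0,0,0,0,0],[-1,0,0,0,0,0,0],[-1,0,0,0,0,0,0]]]'; python3 go.py .465 -.247 .20 -12.7
```

```text
time_s: 4.2
eef_pos: [0.4651, -0.2476, 0.0359]
eef_rot: [0.0, 0.781, 0.624, 0.0]
wrist_force: [-1.3, -0.9, 5.2]
opening: 0.451
grasp_force: 59.7
shift cm [ 5.000e-02 -1.000e-02 -1.641e+01] turn [ 0.03  0.02 -0.04] t 4.2
```

```bash
python3 -m handwheel '[[[-1,0,0,-2,0,0,0],[-1,0,0,-5,0,0,0],[-1,0,0,-9,0,0,0],[-1,0,0,-13,0,0,0],[-1,0,0,-17,0,0,0],[-1,0,0,-17,0,0,0],[-1,0,0,-17,0,0,0]]]'; python3 go.py .5285 .255 .205 0
```

```text
time_s: 5.08
eef_pos: [0.4643, -0.2469, 0.2043]
eef_rot: [-0.001, 0.781, 0.624, -0.0]
wrist_force: [0.1, -0.3, -3.0]
opening: 0.454
grasp_force: 60.4
shift cm [ 5.037e+01 -4.810e+00 -3.000e-02] turn [ -0.07  -0.05 -12.74] t 5.08
```

```bash
python3 -m handwheel '[[[-1,4,-0.4,0,0,0,-1],[-1,9,-0.8,0,0,0,-2],[-1,14.5,-1.3,0,0,0,-3.5],[-1,20,-1.9,0,0,0,-5],[-1,25.5,-2.4,0,0,0,-6.5],[-1,31,-3,0,0,0,-8],[-1,36.5,-3.5,0,0,0,-9.5],[-1,42,-4,0,0,0,-11],[-1,47,-4.5,0,0,0,-12],[-1,50.4,-4.8,0,0,0,-12.7]]]'; python3 go.py .5285 .255 .06 0
```

```text
time_s: 6.32
eef_pos: [0.5277, 0.2568, 0.2027]
eef_rot: [-0.001, 0.707, 0.708, -0.002]
wrist_force: [-1.1, 0.2, -1.7]
opening: 0.453
grasp_force: 60.4
shift cm [-0.17  0.14 14.27] turn [-0.23  0.05  0.08] t 6.33
```

```bash
python3 -m handwheel '[[[-1,0,0,4,0,0,0],[-1,0,0,8,0,0,0],[-1,0,0,12,0,0,0],[-1,0,0,14,0,0,0],[-1,0,0,15.5,0,0,0],[-1,0,0,15.5,0,0,0],[-1,0,0,15.5,0,0,0],[-1,0,0,15.5,0,0,0]]]'; python3 go.py .5285 .255 .038 0
python3 - <<'E'
from h import *
b=grab('scene')['frame']
cv2.imwrite('pics/4.png',cv2.resize(b[100:300,300:500],(600,600),interpolation=2))
E
```

```text
time_s: 7.32
eef_pos: [0.5302, 0.2551, 0.0518]
eef_rot: [0.001, 0.707, 0.707, 0.001]
wrist_force: [0.5, 0.5, -0.3]
opening: 0.455
grasp_force: 60.4
shift cm [-0.01 -0.18  1.38] turn [ 0.15 -0.04 -0.04] t 7.33
```

View pics/4.png

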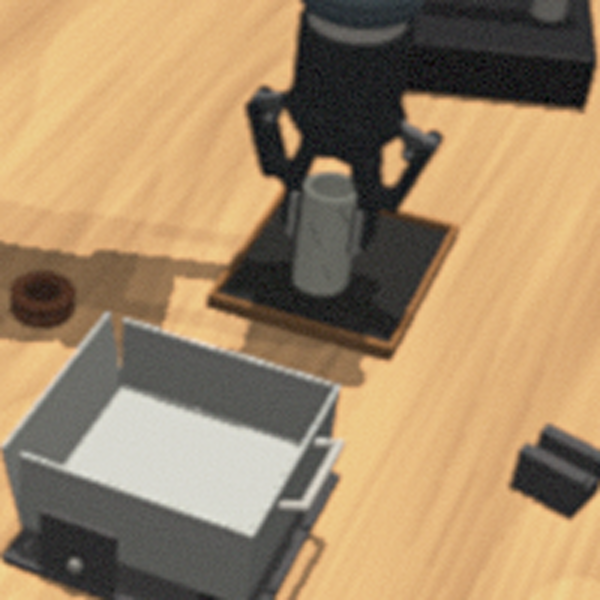

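The sleeve hangs upright over the near half of the tray, base at about (320,285) in the crop. I'll lower it to contact.

```bash
python3 -m handwheel '[[[-1,0,0,0.5,0,0,0],[-1,0,0,1,0,0,0],[-1,0,0,1.3,0,0,0],[-1,0,0,1.4,0,0,0],[-1,0,0,1.4,0,0,0],[-1,0,0,1.4,0,0,0]]]'
```

```text
time_s: 8.12
eef_pos: [0.5293, 0.2549, 0.0364]
eef_rot: [0.0, 0.707, 0.707, 0.0]
wrist_force: [0.9, -0.2, -1.2]
opening: 0.452
grasp_force: 60.4
```

```bash
python3 -m handwheel '[[[-1,0,0,0.1,0,0,0],[-1,0,0,0.15,0,0,0],[-1,0,0,0.2,0,0,0],[-1,0,0,0.2,0,0,0]]]'
```

```text
time_s: 8.62
eef_pos: [0.5295, 0.255, 0.0359]
eef_rot: [0.0, 0.707, 0.707, 0.0]
wrist_force: [-3.8, -1.1, 10.4]
opening: 0.457
grasp_force: 61.4
```

Contact (10 N). Release and rise.

```bash
python3 -m handwheel '[[[-0.1,0,0,-0.1,0,0,0],[0.1,0,0,-0.1,0,0,0],[0.4,0,0,-0.1,0,0,0],[1,0,0,-0.1,0,0,0],[1,0,0,-0.1,0,0,0],[1,0,0,-0.1,0,0,0],[1,0,0,-0.1,0,0,0]]]';  python3 -m handwheel '[[[1,0,0,-2,0,0,0],[1,0,0,-5,0,0,0],[1,0,0,-9,0,0,0],[1,0,0,-13,0,0,0],[1,0,0,-16,0,0,0],[1,0,0,-16,0,0,0]]]'; python3 go.py .452 -.299 .195 -12.7
```

```text
time_s: 9.5
eef_pos: [0.5291, 0.2549, 0.0353]
eef_rot: [-0.0, 0.707, 0.707, -0.0]
wrist_force: [0.0, 0.3, 0.9]
opening: 0.999
grasp_force: 0.0
time_s: 10.25
eef_pos: [0.5313, 0.2555, 0.2]
eef_rot: [0.002, 0.707, 0.707, 0.003]
wrist_force: [0.4, -0.0, -0.5]
opening: 0.999
grasp_force: 0.0
shift cm [-55.45  -7.9    0.34] turn [ 0.42 -0.16 12.67] t 10.25
```

```bash
python3 -m handwheel '[[[1,-5,-0.8,0,0,0,1],[1,-11,-1.6,0,0,0,2.5],[1,-17,-2.5,0,0,0,4],[1,-23,-3.4,0,0,0,5.5],[1,-29,-4.2,0,0,0,7],[1,-35,-5,0,0,0,8.5],[1,-41,-5.9,0,0,0,10],[1,-47,-6.7,0,0,0,11.5],[1,-52.5,-7.4,0,0,0,12.7],[1,-55.5,-7.9,0,0,0,12.7]]]';python3 - <<'E'
from h import *
c=grab('scene');b=c['frame']
cv2.imwrite('pics/5.png',cv2.resize(np.hstack([b[100:300,300:500],b[250:450,150:350]]),(800,400),interpolation=2))
E
python3 go.py .452 -.299 .034 -12.7
```

```text
time_s: 11.5
eef_pos: [0.4486, -0.3025, 0.1947]
eef_rot: [-0.0, 0.782, 0.623, -0.0]
wrist_force: [0.9, -0.1, 0.6]
opening: 0.998
grasp_force: 0.0
shift cm [ 0.72  0.25 16.08] turn [-0.03  0.1  -0.25] t 11.55
```

View pics/5.png

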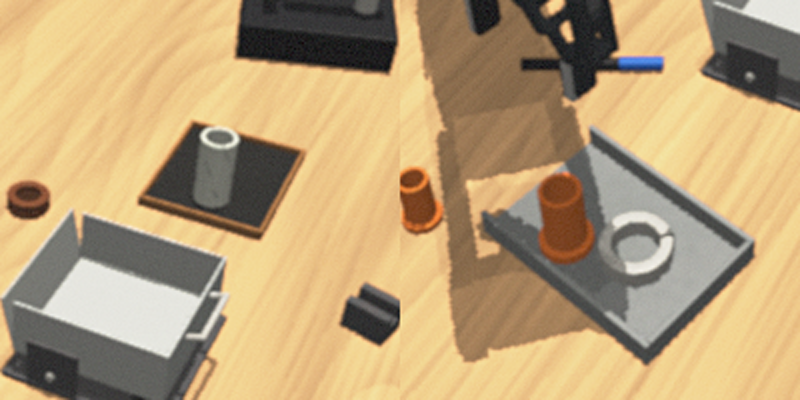

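The sleeve stands upright in the tray at crop (215,165). The carrier is alone at the pen mouth with the race behind it. Its top centre in the scene view is about (231.5,344).

```bash
python3 -c "
from h import *
c=load('scene');print(ray(c,231.5,344,.07),ray(c,233,374.5,.006))"
python3 -m handwheel '[[[1,0.7,0.2,4,0,0,0],[1,0.7,0.2,8,0,0,0],[1,0.7,0.2,10,0,0,0],[1,0.7,0.2,10,0,0,0],[1,0.7,0.2,10,0,0,0]]]'; python3 go.py .452 -.299 .034 -12.7
```

```text
[ 0.45513542 -0.29888192  0.07      ] [ 0.4573598  -0.30828272  0.006     ]
time_s: 12.18
eef_pos: [0.4536, -0.2939, 0.0961]
eef_rot: [0.0, 0.781, 0.624, 0.0]
wrist_force: [1.1, 0.2, -0.4]
opening: 1.003
grasp_force: 0.0
shift cm [-0.53 -0.05  6.21] turn [ 0.04  0.03 -0.03] t 12.18
```

```bash
python3 -m handwheel '[[[1,-0.5,0,2,0,0,0],[1,-0.5,0,4,0,0,0],[1,-0.5,0,5.5,0,0,0],[1,-0.5,0,6.2,0,0,0],[1,-0.5,0,6.2,0,0,0],[1,-0.5,0,6.2,0,0,0],[1,-0.5,0,6.2,0,0,0]]]'; python3 -m handwheel '[[[-1,0,0,0,0,0,0],[-1,0,0,0,0,0,0],[-1,0,0,0,0,0,0],[-1,0,0,0,0,0,0],[-1,0,0,0,0,0,0],[-1,0,0,0,0,0,0],[-1,0,0,0,0,0,0],[-1,0,0,0,0,0,0]]]'
```

```text
time_s: 13.05
eef_pos: [0.4526, -0.299, 0.034]
eef_rot: [0.001, 0.781, 0.624, 0.0]
wrist_force: [-0.5, -0.2, -0.0]
opening: 1.0
grasp_force: 0.0
time_s: 14.05
eef_pos: [0.4523, -0.2988, 0.0336]
eef_rot: [0.0, 0.781, 0.624, 0.0]
wrist_force: [-1.2, -0.4, 3.6]
opening: 0.374
grasp_force: 59.6
```

```bash
python3 -m handwheel '[[[-1,0,0,-2,0,0,0],[-1,0,0,-5,0,0,0],[-1,0,0,-9,0,0,0],[-1,0,0,-13,0,0,0],[-1,0,0,-17,0,0,0],[-1,0,0,-19,0,0,0],[-1,0,0,-19,0,0,0]]]'; python3 go.py .5285 .335 .22 0
```

```text
time_s: 14.92
eef_pos: [0.4527, -0.2991, 0.2246]
eef_rot: [0.001, 0.781, 0.624, 0.0]
wrist_force: [-0.1, 0.5, -1.8]
opening: 0.376
grasp_force: 59.4
shift cm [63.52 -6.59  0.35] turn [  0.12   0.1  -12.74] t 14.93
```

```bash
python3 -m handwheel '[[[-1,4,-0.4,0,0,0,-1],[-1,9,-0.9,0,0,0,-2],[-1,15,-1.5,0,0,0,-3.5],[-1,21,-2.2,0,0,0,-5],[-1,27,-2.8,0,0,0,-6.5],[-1,33,-3.4,0,0,0,-8],[-1,39,-4,0,0,0,-9.5],[-1,45,-4.6,0,0,0,-11],[-1,51,-5.2,0,0,0,-12.7],[-1,56,-5.8,0,0,0,-12.7]]]'; python3 go.py .5285 .335 .22 0
```

```text
time_s: 16.18
eef_pos: [0.5179, 0.2624, 0.2209]
eef_rot: [-0.001, 0.707, 0.707, -0.001]
wrist_force: [1.0, -0.5, -0.3]
opening: 0.375
grasp_force: 59.5
shift cm [7.26 1.07 0.08] turn [-0.18  0.05  0.03] t 16.18
```

```bash
python3 -m handwheel '[[[-1,4,0.5,0,0,0,0],[-1,7.2,1,0,0,0,0],[-1,7.2,1,0,0,0,0],[-1,7.2,1,4,0,0,0],[-1,7.2,1,8,0,0,0],[-1,7.2,1,12,0,0,0],[-1,7.2,1,15,0,0,0],[-1,7.2,1,17,0,0,0],[-1,7.2,1,17,0,0,0],[-1,7.2,1,17,0,0,0]]]'; python3 go.py .5285 .335 .034 0
```

```text
time_s: 17.42
eef_pos: [0.53, 0.3325, 0.0545]
eef_rot: [0.0, 0.707, 0.707, 0.001]
wrist_force: [-0.3, -0.1, -0.6]
opening: 0.375
grasp_force: 59.5
shift cm [ 0.25 -0.16  2.05] turn [ 0.1  -0.03 -0.05] t 17.43
```

Pickup was at z=0.0336; expect contact near 0.034.

```bash
python3 -m handwheel '[[[-1,0,0,0.8,0,0,0],[-1,0,0,1.5,0,0,0],[-1,0,0,1.8,0,0,0],[-1,0,0,1.9,0,0,0],[-1,0,0,1.9,0,0,0],[-1,0,0,1.9,0,0,0]]]'; python3 -m handwheel '[[[-1,0,0,0.1,0,0,0],[-1,0,0,0.1,0,0,0],[-1,0,0,0.1,0,0,0]]]'
```

```text
time_s: 18.18
eef_pos: [0.5293, 0.3325, 0.0346]
eef_rot: [0.0, 0.707, 0.707, 0.0]
wrist_force: [-0.2, -0.5, -0.3]
opening: 0.375
grasp_force: 59.5
time_s: 18.55
eef_pos: [0.5293, 0.3325, 0.0336]
eef_rot: [0.0, 0.707, 0.707, 0.0]
wrist_force: [0.5, 1.0, 0.9]
opening: 0.376
grasp_force: 59.6
```

```bash
python3 -m handwheel '[[[-1,0,0,0.05,0,0,0],[-1,0,0,0.05,0,0,0]]]'; python3 -m handwheel '[[[-0.25,0,0,0,0,0,0],[-0.1,0,0,0,0,0,0],[0.2,0,0,0,0,0,0],[1,0,0,0,0,0,0],[1,0,0,0,0,0,0],[1,0,0,0,0,0,0],[1,0,0,0,0,0,0]]]';  python3 -m handwheel '[[[1,0,0,-2,0,0,0],[1,0,0,-5,0,0,0],[1,0,0,-9,0,0,0],[1,0,0,-13,0,0,0],[1,0,0,-16,0,0,0],[1,0,0,-16,0,0,0]]]'; python3 go.py .506 -.284 .195 -12.7
```

```text
time_s: 18.8
eef_pos: [0.5294, 0.3325, 0.0336]
eef_rot: [0.0, 0.707, 0.707, 0.0]
wrist_force: [-0.5, -0.0, 4.9]
opening: 0.374
grasp_force: 60.4
time_s: 19.68
eef_pos: [0.5291, 0.3324, 0.0329]
eef_rot: [0.0, 0.707, 0.707, 0.0]
wrist_force: [0.1, -0.4, -0.1]
opening: 1.001
grasp_force: 0.0
time_s: 20.42
eef_pos: [0.5312, 0.3333, 0.1978]
eef_rot: [0.002, 0.707, 0.707, 0.004]
wrist_force: [-0.3, -0.0, 0.3]
opening: 1.0
grasp_force: 0.0
shift cm [-61.73  -2.49   0.09] turn [ 0.41 -0.21 12.67] t 20.43
```

```bash
python3 -m handwheel '[[[1,-5,-0.2,0,0,0,1],[1,-11,-0.4,0,0,0,2.5],[1,-17,-0.7,0,0,0,4],[1,-23,-0.9,0,0,0,5.5],[1,-29,-1.1,0,0,0,7],[1,-35,-1.4,0,0,0,8.5],[1,-41,-1.6,0,0,0,10],[1,-47,-1.8,0,0,0,11.5],[1,-53,-2.1,0,0,0,12.7],[1,-58.5,-2.4,0,0,0,12.7]]]'; python3 - <<'E'
from h import *
c=grab('scene');b=c['frame']
cv2.imwrite('pics/6.png',cv2.resize(np.hstack([b[100:300,300:500],b[250:450,150:350]]),(800,400),interpolation=2))
E
python3 go.py .506 -.284 .195 -12.7
```

```text
time_s: 21.68
eef_pos: [0.5038, -0.2544, 0.1923]
eef_rot: [-0.001, 0.781, 0.624, -0.0]
wrist_force: [1.3, 0.1, -0.1]
opening: 1.002
grasp_force: 0.0
shift cm [-2.19  0.78 -0.24] turn [ 0.03  0.23 -0.27] t 21.73
```

View pics/6.png

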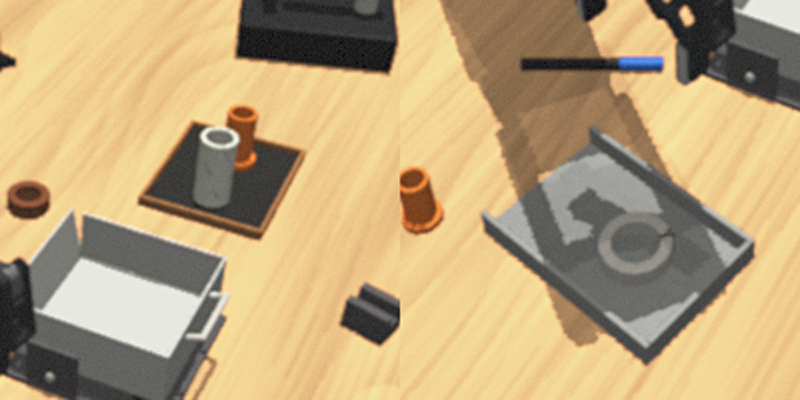

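Both parts stand in the tray. The race is now free, with its top centre at crop (636,242), which is scene pixel (268,371).

```bash
python3 -c "
from h import *
c=load('scene');print(ray(c,268,371,.022))"
python3 -m handwheel '[[[1,-2.2,0.8,4,0,0,0],[1,-2.2,0.8,8,0,0,0],[1,-2.2,0.8,12,0,0,0],[1,-2.2,0.8,14,0,0,0],[1,-2.2,0.8,14,0,0,0],[1,-2.2,0.8,14,0,0,0]]]'; python3 go.py .507 -.285 .009 -12.7
```

```text
[ 0.50872965 -0.28643677  0.022     ]
time_s: 22.48
eef_pos: [0.5087, -0.2764, 0.0544]
eef_rot: [0.001, 0.781, 0.624, 0.0]
wrist_force: [0.1, -0.6, 1.0]
opening: 1.0
grasp_force: 0.0
shift cm [-0.87  0.01  4.54] turn [ 0.13  0.07 -0.02] t 22.48
```

```bash
python3 -m handwheel '[[[1,-0.9,0.05,0,0,0,0],[1,-0.9,0.05,2,0,0,0],[1,-0.9,0.05,3.5,0,0,0],[1,-0.9,0.05,4.3,0,0,0],[1,-0.9,0.05,4.4,0,0,0],[1,-0.9,0.05,4.4,0,0,0],[1,-0.9,0.05,4.4,0,0,0]]]';  python3 -m handwheel '[[[-1,0,0,0,0,0,0],[-1,0,0,0,0,0,0],[-1,0,0,0,0,0,0],[-1,0,0,0,0,0,0],[-1,0,0,0,0,0,0],[-1,0,0,0,0,0,0],[-1,0,0,0,0,0,0]]]'
```

```text
time_s: 23.35
eef_pos: [0.5065, -0.285, 0.0094]
eef_rot: [0.0, 0.781, 0.624, 0.0]
wrist_force: [1.0, 0.0, -0.3]
opening: 1.002
grasp_force: 0.0
time_s: 24.22
eef_pos: [0.5066, -0.285, 0.0102]
eef_rot: [0.001, 0.781, 0.624, 0.0]
wrist_force: [-2.1, 2.3, 8.0]
opening: 0.646
grasp_force: 61.7
```

```bash
python3 -m handwheel '[[[-1,0,0,-2,0,0,0],[-1,0,0,-5,0,0,0],[-1,0,0,-9,0,0,0],[-1,0,0,-13,0,0,0],[-1,0,0,-17,0,0,0],[-1,0,0,-17,0,0,0],[-1,0,0,-17,0,0,0]]]'; python3 go.py .534 -.004 .18 0
```

```text
time_s: 25.1
eef_pos: [0.5057, -0.2843, 0.1786]
eef_rot: [-0.0, 0.781, 0.624, -0.0]
wrist_force: [-1.4, 0.8, -2.6]
opening: 0.643
grasp_force: 64.2
shift cm [27.96 -3.42 -0.13] turn [ -0.03  -0.02 -12.74] t 25.1
```

```bash
python3 -m handwheel '[[[-1,4,-0.5,0,0,0,-2],[-1,9,-1.1,0,0,0,-4],[-1,14,-1.7,0,0,0,-6],[-1,19,-2.3,0,0,0,-8],[-1,24,-2.9,0,0,0,-10],[-1,28,-3.4,0,0,0,-12.7],[-1,28,-3.4,0,0,0,-12.7],[-1,28,-3.4,0,0,0,-12.7]]]'; python3 go.py .534 -.004 .055 0;  python3 - <<'E'
from h import *
c=grab('scene');b=c['frame']
cv2.imwrite('pics/7.png',cv2.resize(b[130:330,260:460],(500,500),interpolation=2))
E
```

```text
time_s: 26.1
eef_pos: [0.5339, -0.0042, 0.1775]
eef_rot: [-0.001, 0.707, 0.707, -0.001]
wrist_force: [-0.3, 0.2, -1.7]
opening: 0.641
grasp_force: 64.2
shift cm [ 0.02  0.04 12.25] turn [-0.15 -0.01 -0.03] t 26.1
```

View pics/7.png

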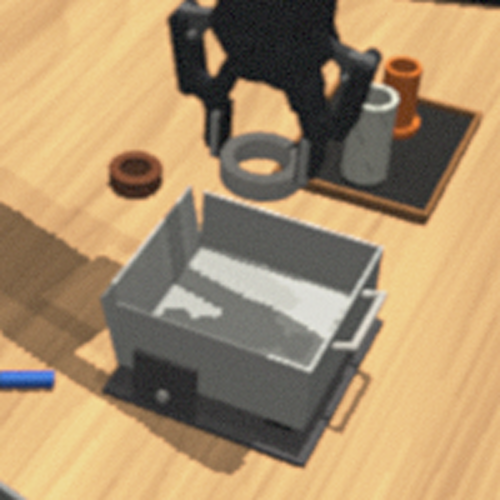

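The race hangs level above the bin opening, at crop (262,165). I'll lower it in and release.

```bash
python3 -m handwheel '[[[-1,0,0,4,0,0,0],[-1,0,0,7,0,0,0],[-1,0,0,10,0,0,0],[-1,0,0,12,0,0,0],[-1,0,0,13,0,0,0],[-1,0,0,13,0,0,0],[-1,0,0,13,0,0,0]]]'; python3 -m handwheel '[[[0.4,0,0,0,0,0,0],[0.6,0,0,0,0,0,0],[0.7,0,0,0,0,0,0],[0.7,0,0,0,0,0,0],[0.7,0,0,0,0,0,0]]]';  python3 -m handwheel '[[[0.7,0,0,-2,0,0,0],[0.7,0,0,-5,0,0,0],[0.7,0,0,-9,0,0,0],[1,0,0,-13,0,0,0],[1,0,0,-15,0,0,0],[1,0,0,-15,0,0,0]]]'; python3 go.py .5293 .3325 .2 0;  python3 - <<'E'
from h import *
c=grab('scene');b=c['frame']
cv2.imwrite('pics/8.png',cv2.resize(b[130:330,260:460],(500,500),interpolation=2))
E
```

```text
time_s: 27.02
eef_pos: [0.5355, -0.0046, 0.0498]
eef_rot: [0.001, 0.708, 0.707, 0.0]
wrist_force: [-0.7, 0.6, -1.5]
opening: 0.641
grasp_force: 64.2
time_s: 27.65
eef_pos: [0.5348, -0.0041, 0.0489]
eef_rot: [0.0, 0.707, 0.707, 0.0]
wrist_force: [0.6, -0.1, 0.1]
opening: 0.851
grasp_force: 0.0
time_s: 28.4
eef_pos: [0.5359, -0.0043, 0.2007]
eef_rot: [0.002, 0.707, 0.707, 0.001]
wrist_force: [0.3, 0.5, -0.6]
opening: 0.997
grasp_force: 0.0
shift cm [ 3.368e+01 -6.800e-01  3.000e-02] turn [ 0.22  0.05 -0.03] t 28.4
```

View pics/8.png

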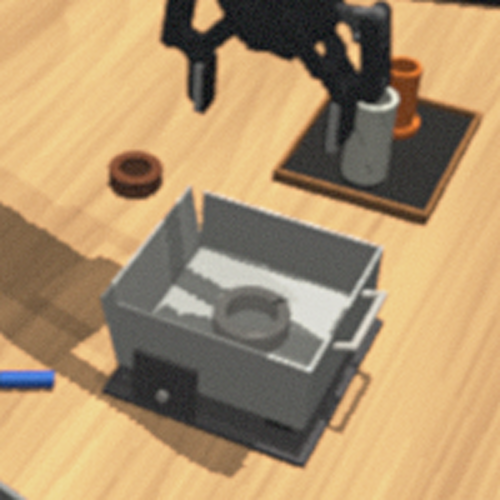

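The race lies flat in the bin at crop (252,318), and both tubes are standing. Next is the carrier.

```bash
python3 -m handwheel '[[[1,5,-0.2,0,0,0,0],[1,11,-0.3,0,0,0,0],[1,17,-0.4,0,0,0,0],[1,23,-0.5,0,0,0,0],[1,29,-0.6,0,0,0,0],[1,33,-0.7,0,0,0,0],[1,33.7,-0.7,0,0,0,0],[1,33.7,-0.7,0,0,0,0],[1,33.7,-0.7,0,0,0,0]]]'; python3 go.py .5293 .3325 .0336 0
```

```text
time_s: 29.58
eef_pos: [0.528, 0.3314, 0.1982]
eef_rot: [-0.0, 0.708, 0.706, -0.001]
wrist_force: [-0.6, -0.1, 0.3]
opening: 1.003
grasp_force: 0.0
shift cm [ 0.12  0.15 16.46] turn [-0.06  0.05 -0.12] t 29.57
```

```bash
python3 -m handwheel '[[[1,0.1,0.1,5,0,0,0],[1,0.1,0.1,9,0,0,0],[1,0.1,0.1,13,0,0,0],[1,0.1,0.1,15,0,0,0],[1,0.1,0.1,16.4,0,0,0],[1,0.1,0.1,16.4,0,0,0],[1,0.1,0.1,16.4,0,0,0],[1,0.1,0.1,16.4,0,0,0]]]';  python3 -m handwheel '[[[-1,0,0,0,0,0,0],[-1,0,0,0,0,0,0],[-1,0,0,0,0,0,0],[-1,0,0,0,0,0,0],[-1,0,0,0,0,0,0],[-1,0,0,0,0,0,0],[-1,0,0,0,0,0,0],[-1,0,0,0,0,0,0]]]';  python3 -m handwheel '[[[-1,0,0,-2,0,0,0],[-1,0,0,-5,0,0,0],[-1,0,0,-9,0,0,0],[-1,0,0,-13,0,0,0],[-1,0,0,-17,0,0,0],[-1,0,0,-19,0,0,0],[-1,0,0,-19,0,0,0]]]'; python3 go.py .4523 -.2988 .222 -12.7
```

```text
time_s: 30.58
eef_pos: [0.5299, 0.3343, 0.0363]
eef_rot: [0.0, 0.707, 0.707, 0.001]
wrist_force: [0.5, -0.6, -0.0]
opening: 1.006
grasp_force: 0.0
time_s: 31.58
eef_pos: [0.5292, 0.334, 0.0351]
eef_rot: [0.0, 0.707, 0.707, 0.0]
wrist_force: [-0.1, 0.6, 3.5]
opening: 0.374
grasp_force: 59.6
time_s: 32.45
eef_pos: [0.5297, 0.3342, 0.2266]
eef_rot: [0.001, 0.707, 0.707, 0.001]
wrist_force: [-0.0, 0.2, -1.4]
opening: 0.373
grasp_force: 59.4
shift cm [-63.31  -7.7    0.37] turn [ 0.16 -0.08 12.67] t 32.45
```

```bash
python3 -m handwheel '[[[-1,-4,-0.5,0,0,0,1],[-1,-9,-1.1,0,0,0,2],[-1,-15,-1.8,0,0,0,3.5],[-1,-21,-2.6,0,0,0,5],[-1,-27,-3.3,0,0,0,6.5],[-1,-33,-4,0,0,0,8],[-1,-39,-4.8,0,0,0,9.5],[-1,-45,-5.5,0,0,0,11],[-1,-51,-6.2,0,0,0,12.7],[-1,-57,-7,0,0,0,12.7]]]'; python3 go.py .4526 -.2973 .222 -12.7
```

```text
time_s: 33.7
eef_pos: [0.4571, -0.2372, 0.2227]
eef_rot: [-0.002, 0.781, 0.624, -0.0]
wrist_force: [0.5, -1.3, -1.4]
opening: 0.372
grasp_force: 59.5
shift cm [-5.97  0.89  0.05] turn [-0.17 -0.1  -0.07] t 33.7
```

```bash
python3 -m handwheel '[[[-1,-4,0.6,0,0,0,0],[-1,-6,0.9,0,0,0,0],[-1,-6,0.9,0,0,0,0],[-1,-6,0.9,5,0,0,0],[-1,-6,0.9,10,0,0,0],[-1,-6,0.9,14,0,0,0],[-1,-6,0.9,15,0,0,0],[-1,-6,0.9,15,0,0,0],[-1,-6,0.9,15,0,0,0],[-1,-6,0.9,15,0,0,0]]]'; python3 go.py .4526 -.2973 .035 -12.7
```

```text
time_s: 34.95
eef_pos: [0.4551, -0.2973, 0.0766]
eef_rot: [0.002, 0.781, 0.624, 0.0]
wrist_force: [0.5, -0.0, -0.4]
opening: 0.375
grasp_force: 59.6
shift cm [-0.05 -0.26  4.16] turn [ 0.15  0.09 -0.03] t 34.95
```

```bash
python3 -m handwheel '[[[-1,0,-0.2,1.5,0,0,0],[-1,0,-0.2,3,0,0,0],[-1,0,-0.2,3.8,0,0,0],[-1,0,-0.2,4,0,0,0],[-1,0,-0.2,4,0,0,0],[-1,0,-0.2,4,0,0,0],[-1,0,-0.2,4,0,0,0]]]'; python3 go.py .4526 -.2973 .034 -12.7
```

```text
time_s: 35.83
eef_pos: [0.4517, -0.2956, 0.035]
eef_rot: [-0.001, 0.781, 0.624, -0.0]
wrist_force: [-4.2, 3.4, 9.9]
opening: 0.374
grasp_force: 60.7
shift cm [-0.15  0.13  0.1 ] turn [-0.11 -0.06 -0.03] t 35.83
```

```bash
python3 -m handwheel '[[[-0.25,0,0,-0.05,0,0,0],[-0.1,0,0,-0.05,0,0,0],[0.2,0,0,-0.05,0,0,0],[1,0,0,-0.05,0,0,0],[1,0,0,-0.05,0,0,0],[1,0,0,-0.05,0,0,0],[1,0,0,-0.05,0,0,0]]]';  python3 -m handwheel '[[[1,0,0,-2,0,0,0],[1,0,0,-5,0,0,0],[1,0,0,-9,0,0,0],[1,0,0,-13,0,0,0],[1,0,0,-16,0,0,0],[1,0,0,-16,0,0,0]]]'; python3 go.py .5293 .255 .2 0
```

```text
time_s: 36.7
eef_pos: [0.4522, -0.2961, 0.0354]
eef_rot: [0.0, 0.781, 0.624, 0.0]
wrist_force: [-0.0, 0.3, 0.6]
opening: 1.0
grasp_force: 0.0
time_s: 37.45
eef_pos: [0.4535, -0.2974, 0.1983]
eef_rot: [0.003, 0.781, 0.624, 0.0]
wrist_force: [-0.2, 0.6, -0.6]
opening: 0.998
grasp_force: 0.0
shift cm [55.55 -4.79 -0.37] turn [  0.26   0.22 -12.74] t 37.45
```

```bash
python3 -m handwheel '[[[1,5,-0.4,0,0,0,-1],[1,11,-0.9,0,0,0,-2.5],[1,17,-1.5,0,0,0,-4],[1,23,-2,0,0,0,-5.5],[1,29,-2.5,0,0,0,-7],[1,35,-3,0,0,0,-8.5],[1,41,-3.5,0,0,0,-10],[1,47,-4,0,0,0,-11.5],[1,52.5,-4.5,0,0,0,-12.7],[1,55.5,-4.8,0,0,0,-12.7]]]';python3 - <<'E'
from h import *
c=grab('scene');b=c['frame']
cv2.imwrite('pics/9.png',cv2.resize(np.hstack([b[100:300,300:500],b[250:450,150:350]]),(800,400),interpolation=2))
E
python3 go.py .5293 .255 .036 0
```

```text
time_s: 38.7
eef_pos: [0.5267, 0.2584, 0.1936]
eef_rot: [-0.001, 0.706, 0.708, -0.001]
wrist_force: [-0.2, -0.4, -0.9]
opening: 1.0
grasp_force: 0.0
shift cm [-0.6   0.28 15.76] turn [-0.11 -0.1   0.14] t 38.75
```

View pics/9.png

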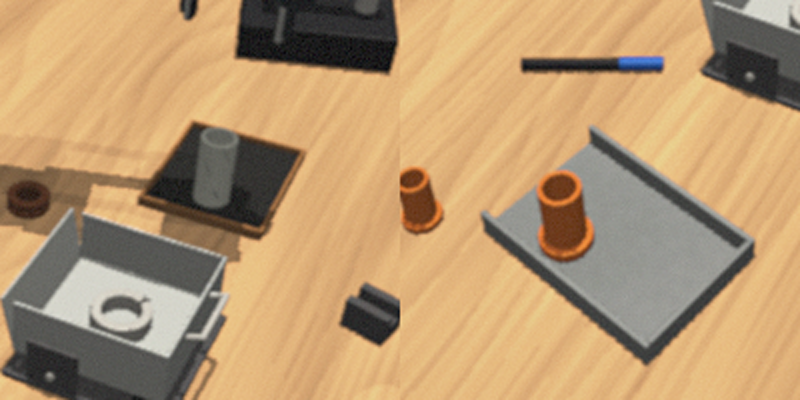

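The carrier is back at the same pixels as before (about 563,188 top, 566,240 foot). The race is in the bin and the sleeve stands in the tray. Next is the sleeve.

```bash
python3 -m handwheel '[[[1,-0.4,0.1,1,0,0,0],[1,-0.4,0.1,5,0,0,0],[1,-0.4,0.1,9,0,0,0],[1,-0.4,0.1,11,0,0,0],[1,-0.4,0.1,11,0,0,0],[1,-0.4,0.1,11,0,0,0]]]'; python3 go.py .5293 .255 .036 0
```

```text
time_s: 39.5
eef_pos: [0.5299, 0.2517, 0.0867]
eef_rot: [0.001, 0.708, 0.707, 0.001]
wrist_force: [-0.3, 0.9, 0.3]
opening: 1.002
grasp_force: 0.0
shift cm [ 0.33 -0.07  5.07] turn [ 0.12 -0.03 -0.07] t 39.5
```

```bash
python3 -m handwheel '[[[1,0.3,0,1.5,0,0,0],[1,0.3,0,3.5,0,0,0],[1,0.3,0,5,0,0,0],[1,0.3,0,5,0,0,0],[1,0.3,0,5,0,0,0],[1,0.3,0,5,0,0,0]]]';  python3 -m handwheel '[[[-1,0,0,0,0,0,0],[-1,0,0,0,0,0,0],[-1,0,0,0,0,0,0],[-1,0,0,0,0,0,0],[-1,0,0,0,0,0,0],[-1,0,0,0,0,0,0],[-1,0,0,0,0,0,0],[-1,0,0,0,0,0,0]]]';  python3 -m handwheel '[[[-1,0,0,-2,0,0,0],[-1,0,0,-5,0,0,0],[-1,0,0,-9,0,0,0],[-1,0,0,-13,0,0,0],[-1,0,0,-17,0,0,0],[-1,0,0,-18,0,0,0],[-1,0,0,-18,0,0,0]]]'; python3 go.py .465 -.2475 .21 -12.7
```

```text
time_s: 40.25
eef_pos: [0.5294, 0.255, 0.036]
eef_rot: [0.0, 0.707, 0.707, 0.001]
wrist_force: [-0.2, 0.2, 0.2]
opening: 1.003
grasp_force: 0.0
time_s: 41.25
eef_pos: [0.5291, 0.2549, 0.0359]
eef_rot: [0.0, 0.707, 0.707, 0.0]
wrist_force: [-1.3, -0.4, 5.2]
opening: 0.454
grasp_force: 60.2
time_s: 42.12
eef_pos: [0.5288, 0.2548, 0.2158]
eef_rot: [0.0, 0.707, 0.707, 0.0]
wrist_force: [-1.1, -0.1, -1.7]
opening: 0.455
grasp_force: 60.4
shift cm [-50.24  -6.34   0.56] turn [ 0.05 -0.02 12.66] t 42.12
```

```bash
python3 -m handwheel '[[[-1,-4,-0.5,0,0,0,1],[-1,-9,-1.1,0,0,0,2],[-1,-14.5,-1.8,0,0,0,3.5],[-1,-20,-2.5,0,0,0,5],[-1,-25.5,-3.2,0,0,0,6.5],[-1,-31,-3.9,0,0,0,8],[-1,-36.5,-4.6,0,0,0,9.5],[-1,-42,-5.3,0,0,0,11],[-1,-47,-5.9,0,0,0,12],[-1,-50.2,-6.3,0,0,0,12.7]]]'; python3 go.py .465 -.2475 .21 -12.7
```

```text
time_s: 43.38
eef_pos: [0.4638, -0.2486, 0.213]
eef_rot: [-0.002, 0.782, 0.623, -0.0]
wrist_force: [0.3, -0.3, -1.6]
opening: 0.454
grasp_force: 60.5
shift cm [0.14 0.1  0.3 ] turn [-0.2  -0.1  -0.18] t 43.38
```

```bash
python3 -m handwheel '[[[-1,0.2,0,0,0,0,0],[-1,0.2,0,4,0,0,0],[-1,0.2,0,8,0,0,0],[-1,0.2,0,12,0,0,0],[-1,0.2,0,14,0,0,0],[-1,0.2,0,14,0,0,0],[-1,0.2,0,14,0,0,0],[-1,0.2,0,14,0,0,0]]]'; python3 go.py .465 -.2475 .036 -12.7
```

```text
time_s: 44.38
eef_pos: [0.4666, -0.2455, 0.0765]
eef_rot: [0.001, 0.781, 0.624, 0.0]
wrist_force: [-0.6, -0.3, -1.1]
opening: 0.456
grasp_force: 60.5
shift cm [-0.23 -0.12  4.05] turn [ 0.1   0.05 -0.02] t 44.38
```

```bash
python3 -m handwheel '[[[-1,-0.2,-0.1,1.5,0,0,0],[-1,-0.2,-0.1,3,0,0,0],[-1,-0.2,-0.1,3.8,0,0,0],[-1,-0.2,-0.1,3.9,0,0,0],[-1,-0.2,-0.1,3.9,0,0,0],[-1,-0.2,-0.1,3.9,0,0,0]]]'; python3 -m handwheel '[[[-1,0,0,0.1,0,0,0],[-1,0,0,0.1,0,0,0],[-1,0,0,0.1,0,0,0]]]'
```

```text
time_s: 45.12
eef_pos: [0.4644, -0.2469, 0.036]
eef_rot: [-0.0, 0.781, 0.624, -0.0]
wrist_force: [-0.1, 1.2, -1.1]
opening: 0.458
grasp_force: 60.5
time_s: 45.5
eef_pos: [0.4645, -0.247, 0.0358]
eef_rot: [0.0, 0.781, 0.624, -0.0]
wrist_force: [-1.2, 1.4, 6.8]
opening: 0.454
grasp_force: 60.9
```

Contact. Release, retreat and check.

```bash
python3 -m handwheel '[[[-0.1,0,0,-0.05,0,0,0],[0.1,0,0,-0.05,0,0,0],[0.4,0,0,-0.05,0,0,0],[1,0,0,-0.05,0,0,0],[1,0,0,-0.05,0,0,0],[1,0,0,-0.05,0,0,0],[1,0,0,-0.05,0,0,0]]]';  python3 -m handwheel '[[[1,0,0,-2,0,0,0],[1,0,0,-5,0,0,0],[1,0,0,-9,0,0,0],[1,0,0,-13,0,0,0],[1,0,0,-17,0,0,0],[1,4,0,-17,0,0,0],[1,10,0,-17,0,0,0],[1,16,0,-17,0,0,0],[1,22,0,-17,0,0,0],[1,25,0,-17,0,0,0]]]';  python3 -m handwheel '[[[1,5,0,0,0,0,0],[1,11,0,0,0,0,0],[1,11,0,0,0,0,0],[1,11,0,0,0,0,0]]]'; python3 - <<'E'
from h import *
c=grab('top');f=c['frame'];b=grab('scene')['frame'];Z=cloud(c)[...,2]
v,u=np.mgrid[:480,:640];pen=(u>395)&(u<482)&(v>185)&(v<290);hsv=cv2.cvtColor(f,cv2.COLOR_BGR2HSV)
for m,z in((pen&(Z>.076)&(Z<.095),.084),(pen&(Z>.058)&(Z<.076)&(hsv[...,1]>150),.07)):
    n,l,s,_=cv2.connectedComponentsWithStats(m.astype(np.uint8));k=(l==1+s[1:,4].argmax()).astype(np.uint8)
    W=np.array([ray(c,*p[0],z)[:2] for p in max(cv2.findContours(k,0,2)[0],key=len)],np.float32);print(cv2.minAreaRect(W)[0],cv2.minEnclosingCircle(W)[0])
cv2.imwrite('pics/10.png',cv2.resize(np.hstack([f[150:330,200:500],b[200:380,200:500][:, :]]),(800,240)))
E
```

```text
time_s: 46.38
eef_pos: [0.4645, -0.2469, 0.0359]
eef_rot: [0.0, 0.781, 0.624, 0.0]
wrist_force: [0.6, 0.0, 0.0]
opening: 0.998
grasp_force: 0.0
time_s: 47.62
eef_pos: [0.5196, -0.0002, 0.206]
eef_rot: [-0.0, 0.78, 0.625, 0.0]
wrist_force: [-0.1, -0.9, -0.6]
opening: 1.002
grasp_force: 0.0
time_s: 48.12
eef_pos: [0.5435, 0.1042, 0.2056]
eef_rot: [0.0, 0.781, 0.625, -0.0]
wrist_force: [-0.1, -0.5, -0.9]
opening: 0.998
grasp_force: 0.0
(0.46314167976379395, -0.24634568393230438) (0.46309468150138855, -0.2463439702987671)
(0.4501070976257324, -0.2955569922924042) (0.4500772953033447, -0.295568585395813)
```

View pics/10.png

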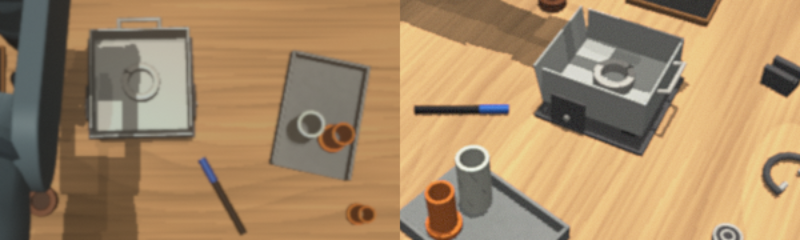

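Sleeve and carrier stand upright in the pen, each within about 2 mm of its start. The race lies flat in the level bin at (142,82), and the arm is clear.

```bash
python3 -c "
from bench import ctrl
print(ctrl.hand_in())"
```

```text
the job is handed in; nothing more can be done
None
```

The job is handed in with no verdict returned: by the last camera check, the race is in the bin, the sleeve and carrier stand upright within about 2–3 mm of their start spots in the pen, and the arm is clear (about 48 s used).

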